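# Complete the camera repair kit

### The job

Lever the shut lid of the grey kit box open with the spudger, its tip in the notch at the front (no fingers on the lid), leave the lid standing open and lay the spudger down clear of the box. The repair kit needs one bracket, one top cover and one shaft, each lying flat, right way up, in a bay of its own: see which one is in there already, leave it, and add the two missing ones from the green crate; the third part in the crate is a spare and stays there. Lay things down, do not drop them, and leave the bottles, the lens cap and the two parts of another job on the bench right of the crate where they are.

Things in the scene. Friction and masses are not known exactly. Their poses are not given: they have to be found in the camera images.
- kit_box: grey plastic kit box fastened to the bench left of the green crate: 162 mm (its x) by 204 mm (y), walls 3 mm thick, 40 high, floor 2. Origin on the bench under its centre; x points from the front wall (with the notch, facing the crate) to the hinge side. Three bays side by side along y, each 156 mm long in x
- bay_0 (a point): centre of the floor of the bay on the box's -y side, 2 mm above the bench; axes as the box's. Bays are 63 to 65 mm wide; the two dividers between them (box y = -33 and +33 mm, 2.5 mm thick, tops 24 mm above the bench) are cut away in the middle 76 mm of their length for the fingers
- bay_1 (a point): centre of the floor of the middle bay; one part lies here from the start. Beyond bay_0 stands a fixed bench supply, 136 mm high, its nearest corner at world x 0.677, y 0.340: keep the hand clear of it
- bay_2 (a point): centre of the floor of the bay on the box's +y side
- notch (a point): middle of the pry notch, in the outer face of the front wall, 31 mm above the bench; axes as the box's (x points into the box). The notch is 34 mm wide; its sill is 22 mm above the bench and the lid closes it above at 40 mm
- kit_lid (a joint): angle of the lid, rad: 0 shut, 1.57 upright, 1.8 at its stop. The lid is a 4 mm plate of about 100 g, flush with the walls all round, without a handle. The stiff hinge (0.14 N m of friction) holds it where it is left; lifting it at the notch takes 1.5 to 2 N
- lid_hinge (a point): middle of the hinge line: top outer edge of the box's +x wall, 40 mm above the bench; the line runs along the box's y. The lid reaches 162 mm from it; its underside lies in the plane of the hinge line
- lid_edge (a point): middle of the lid's lower front edge, 162 mm from the hinge line, right over the notch when shut; it moves with the lid
- spudger: black nylon spudger, a prying stick 150 mm long (its y), 9 mm wide, 8 mm thick, straight, tapered at both ends, alike either way round, 8 g. Origin at the middle of its underside; it lies on the bench at the box's far right corner
- bracket_1: hat-shaped bracket, dark metal, 120 mm long (its y), 28 wide (x), 24 high. Two flat ears with a hole, 3 mm thick, reach out at the ends on the ground; the raised bridge between them (y -39 to 39 mm, solid from 12 to 24 mm height) is gripped across x. Origin under its middle. 90 g. This one starts in the crate.
- bracket_2: hat-shaped bracket, dark metal, 120 mm long (its y), 28 wide (x), 24 high. Two flat ears with a hole, 3 mm thick, reach out at the ends on the ground; the raised bridge between them (y -39 to 39 mm, solid from 12 to 24 mm height) is gripped across x. Origin under its middle. 90 g. This one lies in the box's middle bay or on the bench right of the crate: leave it there.
- cover_1: camera top cover, dark metal: base 118 mm long (its y), 44 wide (x), 12 high, with a viewfinder hump in the middle (44 mm along y, 30 across x, from 12 to 32 mm height, accessory shoe on top, total 34 mm) to grip across x. Dials up to 18 mm high near the ends. Origin under its middle. 80 g. This one starts in the crate.
- cover_2: camera top cover, dark metal: base 118 mm long (its y), 44 wide (x), 12 high, with a viewfinder hump in the middle (44 mm along y, 30 across x, from 12 to 32 mm height, accessory shoe on top, total 34 mm) to grip across x. Dials up to 18 mm high near the ends. Origin under its middle. 80 g. This one lies in the box's middle bay or on the bench right of the crate: leave it there.
- shaft_1: drive shaft, dark metal: a 14 mm round bar along its y, 122 mm long over two 24 mm square end flanges 9 mm thick, on which it lies without rolling; bar axis 12 mm above its underside. Grip the bar at the middle across x. Origin under its middle. 120 g. This one starts in the crate.
- shaft_2: drive shaft, dark metal: a 14 mm round bar along its y, 122 mm long over two 24 mm square end flanges 9 mm thick, on which it lies without rolling; bar axis 12 mm above its underside. Grip the bar at the middle across x. Origin under its middle. 120 g. This one lies in the box's middle bay or on the bench right of the crate: leave it there.
- ipa_bottle: brown solvent dispenser with a pump top, 64 mm across, 122 mm high, a bystander at the far right; origin at the middle of its underside
- threadlock: small red thread-lock bottle with a needle, 27 mm across, 104 mm high, a bystander behind the crate; origin at the middle of its underside
- lens_cap: black lens cap, 52 mm across, 7 mm high, a bystander on the bench between crate and box; origin under its middle. Fixed crate: rim 111 mm above the bench over x 0.278 to 0.685, y -0.210 to 0.098; pink pad inside at x 0.35 to 0.59, y -0.16 to 0.05, top 43 mm above the bench. Everything unlisted is fixed
Not all that is in view belongs to the job. What is shaped like the bracket_1 but blue is not meant.

How it is judged:
By the outcome, as a careful person would: the job done as asked, in the order asked, and still so for the second after the job is handed in, with the robot touching nothing.
It also fails if it takes over 72 s, if anything falls off the work surface, if the arm or the gripper's body presses on something with over 40 N, if the wrist force passes 120 N, or if a joint passes its speed limit or range.

### The arm

A 6-joint arm with a two-finger parallel gripper is mounted at the origin on a cart in front of the work surface, level with it; the furniture and walls round the work are solid. World frame = base frame: x ahead of the robot, y to its left, z up, the work surface at z = 0. Lengths are in m, angles in degrees, forces in N, time in s.
With the tool pointing down it reaches from about 0.375 to 0.9 m from the base axis. Payload 3.1 kg.
Tool frame: the origin (TCP) lies midway between the tips of the shut fingers; the grasp point (between the pads) lies 19 mm behind it; z points along the fingers, y is the line along which they close (so a half turn about z gives the same grasp; the last joint's range is limited). The gripper opens to 87 mm and grips with 3 to 60 N. Pads are 19 mm wide; open, the fingers measure 117 mm over their backs; the gripper's body (75 mm by 190 mm) begins 51 mm behind the grasp point.
Start: joints at [66.033, 30.224, 82.088, -0, 67.689, -10.227], TCP at [0.148, 0.607, 0.223] pointing down, gripper open.
Joint ranges: [-176.69, 176.69], [-43.24, 126.21], [12.49, 139.97], [-82, 262], [0, 151.66], [-163.58, 163.58]. Speed limits (degrees/s): [159.86, 159.86, 180, 180, 180, 180].

### API

Orientations are given as a 3x3 rotation matrix whose columns are the frame's x, y, z axes.
In Python, from rig import read_state, optics, bot gives the robot as it stands. The module is installed in compiled form; this text tells all that it offers.
- The arm moves only by the tool send_rows, never from a script. Its argument "commands" is a list of rows, each a list of 7 numbers: the turn, a rotation vector about the tool's x, y, z in units of 5 degrees (1.0 is 5 degrees), then the shift along the tool's x, y, z in units of 30 mm (1.0 is 30 mm), then the opening, from 0 (shut) to 1 (fully open). In form: [[rx, ry, rz, tx, ty, tz, gripper], ...]. A call has 1 to 20 rows; each row is the pose to reach, as a shift and turn from the pose commanded when the call began, along the tool's axes at that moment; what a row does not reach only later rows make up. A row lasts 1/12 s, in which the tool goes at most 41.7 mm and 7.16 degrees, less where a joint would pass 70% of its speed; a pose out of reach is approached as far as the arm can. A call with a gripper value outside its range is refused whole. The fingers move at their own pace and stop on an object; the grip force is fixed at half the most. Time passes only in rows, so rows that repeat a pose let the fingers close. It gives the time, the measured TCP pose, the force, the opening and the grip force at its end, in the units of the state.
- read_state(): the state, without advancing time (a new reading comes with each control period).
- optics.capture(name): name is "side" or "top" or "wrist"; returns a dict with "image" (400x640x3 uint8, blue, green, red), "intrinsics" (3x3 intrinsics, pixels), "extrinsics" (4x4, takes a point from world to camera coordinates); the wrist camera has in their place "T_tool_cam" (4x4, takes a point from camera to tool coordinates, whose origin is the TCP and whose axes are the flange's). Camera axes: x right, y down, z forward; pixel columns grow to the right and rows downward; lengths in m; the calibration is good to about 2 mm. A picture is of the moment at which its call begins: read the wrist's pose just before it. There is no depth.
- bot.hand_in(): hands the job in; it is judged then, once.
The state is a dict: "time_s": time; "joint_positions": joint angles; "qvel": joint speeds; "tau": joint torques, N m; "position": TCP position; "tcp_rot": TCP orientation; "force": force on the tool from outside, world axes, zero at the start; "moment": the same for the moment, N m; "opening": opening from 0.0 (shut) to 1.0 (fully open); "grasp_force": force on a finger pad.
Only numpy, scipy, OpenCV 4.12 (cv2) and the standard library are available. Lean on these libraries where they do the work, as an engineer would, in place of code of your own. Each camera call takes 0.05 s, during which the arm holds its last target. There are 200 camera calls.

## Working session

There is one attempt and no reset: what is moved stays moved. The work goes in short steps, Python scripts to look and compute and a tool call to move; the robot and the scene stay as the last step left them, time stands still between calls to the robot, and variables do not carry over. Pictures are saved under pics/ and viewed, at most 10 in all, crops included, and the job is handed in when it is done.

Besides the shell and the picture viewer there is one more tool, called after "Request:" as name(argument=value, ...), one argument or row to a line, values as JSON. send_rows: Moves the arm, as the interface text tells. Its arguments: {"type":"object","properties":{"commands":{"type":"array","items":{"type":"array","items":{"type":"number"}}}},"required":["commands"]}

```bash
mkdir -p pics; ls; python3 - <<'E'
from rig import read_state, optics, bot
import cv2,numpy as np
np.set_printoptions(precision=4,suppress=True)
s=read_state();print(s['time_s'],s['position'],s['tcp_rot'],s['opening'])
for n in("top","side","wrist"):
    c=optics.capture(n);cv2.imwrite(f'pics/{n}0.png',c['image'])
    for k in c:
        if k!='image':print(n,k,np.array(c[k]).tolist())
E
```

```text
pics
0.0 [0.1481 0.6064 0.2216] [[-0.9714  0.2375 -0.0009]
 [ 0.2375  0.9714 -0.002 ]
 [ 0.0004 -0.0022 -1.    ]] 0.9999665528814681
top intrinsics [[367.14758750491876, 0.0, 323.98879648420933], [0.0, 367.14758750491876, 202.6835739746177], [0.0, 0.0, 1.0]]
top extrinsics [[0.026198228249374143, -0.9996343641681716, 0.006692593719090694, -0.029266743313874695], [-0.9737438249920773, -0.027033012947055585, -0.22603579252145659, 0.5803670814673225], [0.22613406670909256, -0.0005951345221400135, -0.9740960064020942, 1.2763433307718552], [0.0, 0.0, 0.0, 1.0]]
side intrinsics [[451.4177888364702, 0.0, 321.6774211442568], [0.0, 451.4177888364702, 199.15122121057425], [0.0, 0.0, 1.0]]
side extrinsics [[0.9887714818328481, -0.148895713408415, -0.012689493397015588, -0.573368961213958], [-0.1035016789247399, -0.6211168168802694, -0.7768534625322087, 0.08980420344619137], [0.10778849277095315, 0.7694439331862465, -0.6295535517404734, 1.293097632527371], [0.0, 0.0, 0.0, 1.0]]
wrist intrinsics [[320.1993603917815, 0.0, 314.31169837518456], [0.0, 320.1993603917815, 200.65119745355884], [0.0, 0.0, 1.0]]
wrist T_tool_cam [[0.00038971562300870225, -0.9663757407866511, -0.25713377012905764, 0.07046562090684957], [0.9999998164760643, 0.0004958867624220289, -0.0003480576893905242, 0.00025215624409791193], [0.00046386374020007, -0.2571335872953369, 0.9663757566883912, -0.16304664621733486], [0.0, 0.0, 0.0, 1.0]]
```

View pics/top0.png

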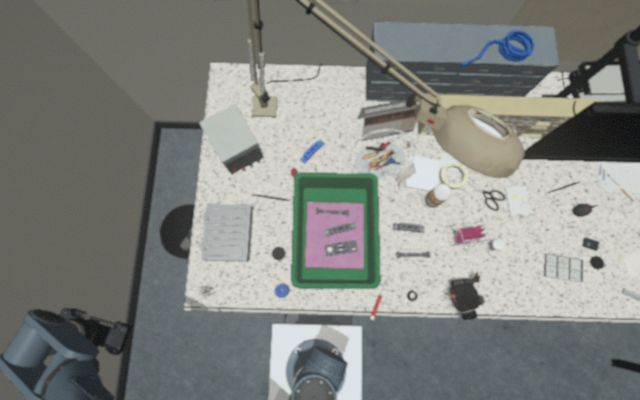

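View pics/side0.png

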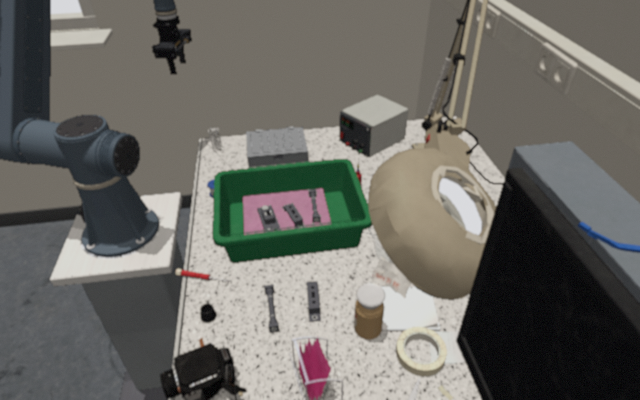

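The top view shows the box at (228,232), the spudger at (270,197), the lens cap at (278,253) and the crate at (336,230). The crate holds three parts at (332,212), (341,229) and (341,248). Two more lie on the right at (408,228) and (413,254), and the blue look-alike is at (313,151). Next is an enlarged crop.

```bash
cat > h.py <<'E'
from rig import read_state, optics, bot
import cv2,numpy as np
np.set_printoptions(precision=4,suppress=True)
def ray(c,px,s=None):
    K=np.array(c['intrinsics']); d=np.linalg.inv(K)@np.array([px[0],px[1],1.])
    if 'extrinsics' in c:
        E=np.array(c['extrinsics']);R=E[:3,:3].T;return -R@E[:3,3],R@d
    T=np.eye(4);T[:3,:3]=s['tcp_rot'];T[:3,3]=s['position'];T=T@np.array(c['T_tool_cam'])
    return T[:3,3],T[:3,:3]@d
def at(c,px,z,s=None):
    o,d=ray(c,px,s);return o+d*(z-o[2])/d[2]
def proj(c,P,s=None):
    K=np.array(c['intrinsics'])
    if 'extrinsics' in c: E=np.array(c['extrinsics'])
    else:
        T=np.eye(4);T[:3,:3]=s['tcp_rot'];T[:3,3]=s['position'];E=np.linalg.inv(T@np.array(c['T_tool_cam']))
    p=K@(E[:3,:3]@np.array(P)+E[:3,3]);return p[:2]/p[2]
def delta(P,R=None,s=None):
    """row numbers from present pose to TCP P, rotation R"""
    from scipy.spatial.transform import Rotation as Ro
    s=s or read_state();R0=np.array(s['tcp_rot'])
    t=R0.T@(np.array(P)-s['position'])/.03
    r=Ro.from_matrix(R0.T@R).as_rotvec(degrees=True)/5 if R is not None else np.zeros(3)
    return np.r_[r,t]
def crop(img,x0,y0,x1,y1,k,name):
    cv2.imwrite('pics/'+name,cv2.resize(img[y0:y1,x0:x1],None,fx=k,fy=k,interpolation=cv2.INTER_CUBIC))
E
python3 - <<'E'
from h import *
i=cv2.imread('pics/top0.png')
crop(i,195,180,355,295,5,'c1.png')
E
```

```text
(no output)
```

View pics/c1.png

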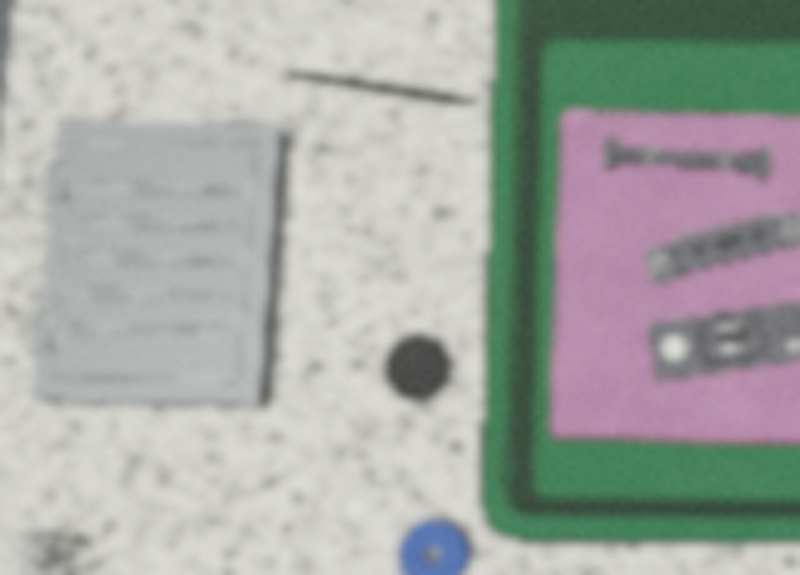

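The crop shows the lid corners at about (62,122), (285,130), (265,403) and (37,402). The spudger ends are at (288,72) and (472,100), and the lens cap is at (418,368). In the crate, the shaft is at the top (610..765,158), the bracket in the middle and the cover, with its dials, at the bottom. The right-hand pair should be a bracket and a shaft, which would put a cover in the box.

```bash
python3 - <<'E'
from h import *
c=optics.capture('top')
f=lambda p:((p[0]+.5)/5+195-.5,(p[1]+.5)/5+180-.5)
q=[at(c,f(p),.044) for p in [(62,122),(285,130),(265,403),(37,402)]]
print(np.array(q)); print('cen',np.mean(q,0),[np.linalg.norm(q[i]-q[i-1]) for i in range(4)])
for p in [(288,72),(472,100)]:print('spud',at(c,f(p),.006))
print('cap',at(c,f((418,368)),.007))
for p in [(612,158),(765,160)]:print('shaft',at(c,f(p),.067))
for p in [(655,262),(795,225)]:print('brk',at(c,f(p),.05))
E
```

```text
[[0.5691 0.4201 0.044 ]
 [0.5676 0.2545 0.044 ]
 [0.367  0.2546 0.044 ]
 [0.3633 0.4178 0.044 ]]
cen [0.4668 0.3367 0.044 ] [np.float64(0.20582064924822402), np.float64(0.1655972197174439), np.float64(0.20066646670813904), np.float64(0.1631859564783358)]
spud [0.6216 0.263  0.006 ]
spud [0.6034 0.1207 0.006 ]
cap [0.3981 0.1508 0.007 ]
shaft [0.5484 0.011  0.067 ]
shaft [ 0.5499 -0.1003  0.067 ]
brk [ 0.4755 -0.0223  0.05  ]
brk [ 0.5056 -0.124   0.05  ]
```

Candidates in the top view:
- **Spudger:** the black stick at (270,197). The red pen at (377,306) and the stick at (565,187) are not it.
- **Bracket:** (341,229) in the crate. The blue one at (313,151) and the one at (408,228) on the bench are not it.
- **Shaft:** (332,212) in the crate, not the one at (413,254) on the bench.

I'll move to above the spudger first and check it from the wrist camera.

```bash
cat >> h.py <<'E'
def yaw(a):
    a=np.radians(a);c,s=np.cos(a),np.sin(a);return np.array([[c,s,0],[s,-c,0],[0,0,-1.]])
E
python3 - <<'E'
from h import *
print(delta([.6,.19,.2],yaw(82.7)))
E
```

```text
[ -0.0144   0.009   16.7121 -17.9276  -9.9151   0.7403]
```

Request:
send_rows(
  commands=[
    [0,0,16.7,-17.93,-9.92,0.74,0.5],
    [0,0,16.7,-17.93,-9.92,0.74,0.5],
    [0,0,16.7,-17.93,-9.92,0.74,0.5],
    [0,0,16.7,-17.93,-9.92,0.74,0.5],
    [0,0,16.7,-17.93,-9.92,0.74,0.5],
    [0,0,16.7,-17.93,-9.92,0.74,0.5],
    [0,0,16.7,-17.93,-9.92,0.74,0.5],
    [0,0,16.7,-17.93,-9.92,0.74,0.5],
    [0,0,16.7,-17.93,-9.92,0.74,0.5],
    [0,0,16.7,-17.93,-9.92,0.74,0.5],
    [0,0,16.7,-17.93,-9.92,0.74,0.5],
    [0,0,16.7,-17.93,-9.92,0.74,0.5],
    [0,0,16.7,-17.93,-9.92,0.74,0.5],
    [0,0,16.7,-17.93,-9.92,0.74,0.5],
    [0,0,16.7,-17.93,-9.92,0.74,0.5],
    [0,0,16.7,-17.93,-9.92,0.74,0.5],
    [0,0,16.7,-17.93,-9.92,0.74,0.5],
    [0,0,16.7,-17.93,-9.92,0.74,0.5],
  ],
)

```text
time_s: 1.7
position: [0.5994, 0.1903, 0.1998]
tcp_rot: [[0.127, 0.992, -0.002], [0.992, -0.127, 0.0], [-0.0, -0.002, -1.0]]
force: [0.2, 1.2, 0.2]
opening: 0.499
grasp_force: 0.0
```

```bash
python3 - <<'E'
from h import *
import pickle
s=read_state();c=optics.capture('wrist');print(s['time_s'],s['position'],s['joint_positions'],s['force'])
pickle.dump((s,c),open('w1.pkl','wb'))
crop(c['image'],0,0,640,400,1.25,'w1.png')
E
```

```text
1.7 [0.5994 0.1903 0.1998] [ 7.4348 31.9973 82.7487  0.0317 65.365  14.6921] [0.1517 1.1657 0.1594]
```

View pics/w1.png

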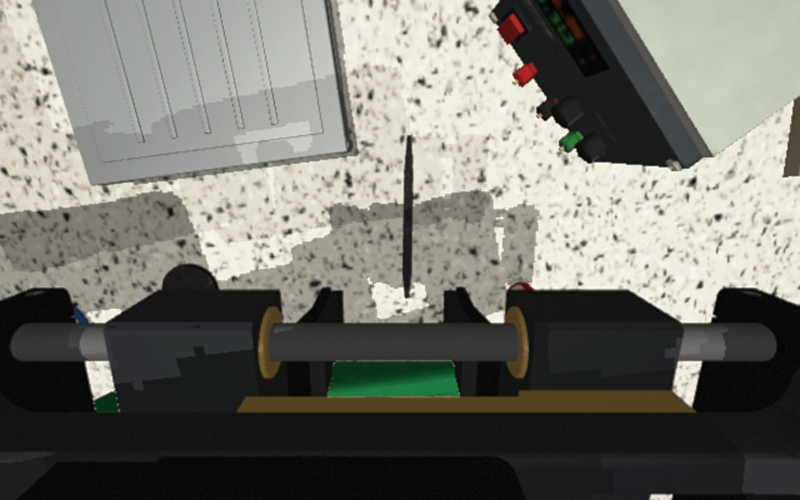

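The wrist view shows the spudger tips at (409,137) and (407,296). The front corners of the lid are at (92,184) and (353,152).

```bash
python3 - <<'E'
from h import *
import pickle
s,c=pickle.load(open('w1.pkl','rb'))
f=lambda p:((p[0]+.5)/1.25-.5,(p[1]+.5)/1.25-.5)
a=at(c,f((409,137)),.004,s);b=at(c,f((407,296)),.004,s);print(a,b,np.linalg.norm(a-b))
u=(a-b)/np.linalg.norm(a-b);ang=np.degrees(np.arctan2(u[1],u[0]));m=(a+b)/2;g=m+.015*u;print(ang,g)
for p in [(92,184),(353,152),(336,0),(38,0)]:print(at(c,f(p),.044,s))
g[2]=.0015;print(delta([g[0],g[1],.04],yaw(ang)),delta(g,yaw(ang)))
E
```

```text
[0.622  0.2645 0.004 ] [0.6031 0.1194 0.004 ] 0.1462998435377397
82.59186427608063 [0.6145 0.2068 0.004 ]
[0.3677 0.2601 0.044 ]
[0.5762 0.2584 0.044 ]
[0.5801 0.363  0.044 ]
[0.3709 0.3897 0.044 ]
[-0.0214  0.0005  0.0415  0.5899  0.4573  5.332 ] [-0.0214  0.0005  0.0415  0.59    0.4597  6.6154]
```

Request:
send_rows(
  commands=[
    [0,0,0,0.59,0.46,2.0,0.5],
    [0,0,0,0.59,0.46,4.0,0.5],
    [0,0,0,0.59,0.46,5.3,0.5],
    [0,0,0,0.59,0.46,6.1,0.5],
    [0,0,0,0.59,0.46,6.58,0.5],
    [0,0,0,0.59,0.46,6.6,0.5],
    [0,0,0,0.59,0.46,6.6,0.0],
    [0,0,0,0.59,0.46,6.6,0.0],
    [0,0,0,0.59,0.46,6.6,0.0],
    [0,0,0,0.59,0.46,6.6,0.0],
    [0,0,0,0.59,0.46,6.6,0.0],
    [0,0,0,0.59,0.46,6.6,0.0],
    [0,0,0,0.59,0.46,6.6,0.0],
    [0,0,0,0.59,0.46,6.6,0.0],
  ],
)

```text
time_s: 2.92
position: [0.6161, 0.2061, 0.0026]
tcp_rot: [[0.126, 0.992, -0.0], [0.992, -0.126, 0.0], [0.0, -0.0, -1.0]]
force: [0.3, 0.7, 1.6]
opening: 0.085
grasp_force: 30.0
```

```bash
python3 - <<'E'
from h import *
print(delta([.616,.18,.07],yaw(89.5)),delta([.4705,.178,.07],yaw(89.5)),delta([.4705,.178,.030],yaw(89.5)))
E
```

```text
[-0.0003 -0.0025 -1.3505 -0.8641  0.1063 -2.2467] [-0.0003 -0.0025 -1.3505 -1.5425 -4.6965 -2.2467] [-0.0003 -0.0025 -1.3505 -1.5428 -4.6965 -0.9133]
```

Request:
send_rows(
  commands=[
    [0,0,0,0,0,-0.5,0],
    [0,0,0,-0.4,0,-1.2,0],
    [0,0,-0.5,-0.86,0,-2.25,0],
    [0,0,-1.35,-1.0,-1.2,-2.25,0],
    [0,0,-1.35,-1.2,-2.4,-2.25,0],
    [0,0,-1.35,-1.4,-3.6,-2.25,0],
    [0,0,-1.35,-1.54,-4.7,-2.25,0],
    [0,0,-1.35,-1.54,-4.7,-1.6,0],
    [0,0,-1.35,-1.54,-4.7,-0.91,0],
    [0,0,-1.35,-1.54,-4.7,-0.91,0],
    [0,0,-1.35,-1.54,-4.7,-0.91,0],
  ],
)

```text
time_s: 3.83
position: [0.4702, 0.1779, 0.0292]
tcp_rot: [[0.009, 1.0, -0.002], [1.0, -0.009, -0.0], [-0.0, -0.002, -1.0]]
force: [-0.5, -0.1, 0.1]
opening: 0.083
grasp_force: 30.0
```

```bash
python3 - <<'E'
from h import *
import pickle
s=read_state();c=optics.capture('wrist');t=optics.capture('top');sd=optics.capture('side');print(s['time_s'],s['position'],s['force'],s['opening'])
pickle.dump((s,c),open('w2.pkl','wb'))
A=cv2.resize(c['image'][0:260,120:520],None,fx=2,fy=2,interpolation=cv2.INTER_CUBIC)[:520]
cv2.imwrite('pics/w2.png',A)
E
```

```text
3.8333 [0.4702 0.1779 0.0292] [-0.5212 -0.0822  0.1069] 0.08313520526977866
```

View pics/w2.png

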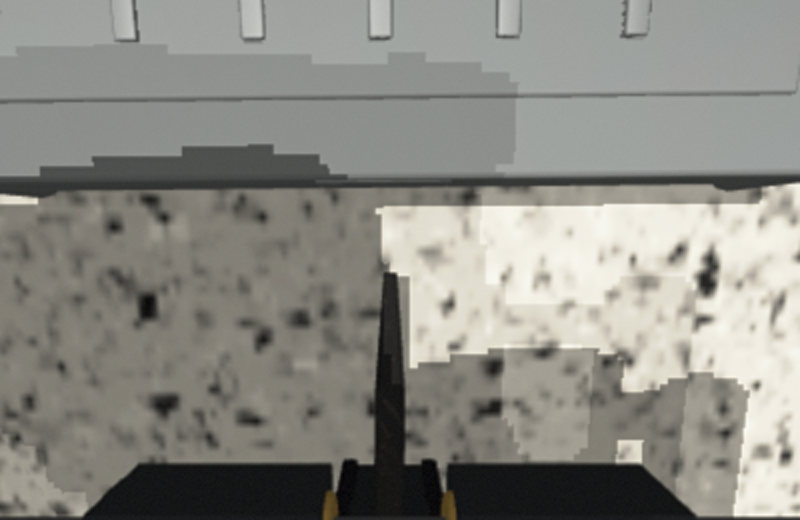

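The spudger is held straight, with its tip at (391,273). The lid's front edge is at row 180 and its centre rib at (381,38).

```bash
python3 - <<'E'
from h import *
import pickle
s,c=pickle.load(open('w2.pkl','rb'))
f=lambda p:((p[0]+.5)/2-.5+120,(p[1]+.5)/2-.5)
print('tip',at(c,f((391,273)),.031,s),'rib',at(c,f((381,38)),.045,s),at(c,f((381,2)),.045,s))
for p in [(150,183),(391,181),(600,178)]:print('edge',at(c,f(p),.044,s))
for p in [(60,192),(716,187)]:print('bump',at(c,f(p),.0,s))
E
```

```text
tip [0.4708 0.2383 0.031 ] rib [0.4691 0.2869 0.045 ] [0.4692 0.2935 0.045 ]
edge [0.418 0.259 0.044]
edge [0.471  0.2589 0.044 ]
edge [0.5168 0.2592 0.044 ]
bump [0.3764 0.2599 0.    ]
bump [0.5636 0.2597 0.    ]
```

Edge at y = 0.259, so the hinge is at y ≈ 0.421 and the box centre at (0.470, 0.340). Inserting and starting the lift.

Request:
send_rows(
  commands=[
    [0,0,0,0.4,0,0,0],
    [0,0,0,0.8,0,0,0],
    [0,0,0,1.2,0,0,0],
    [0,0,0,1.43,0,0,0],
    [0,0,0,1.43,0,0,0],
    [0,0,0,1.43,0,-0.12,0],
    [0,0,0,1.43,0,-0.25,0],
    [0,0,0,1.45,0,-0.5,0],
    [0,0,0,1.47,0,-0.8,0],
    [0,0,0,1.49,0,-1.06,0],
    [0,0,0,1.49,0,-1.06,0],
  ],
)

```text
time_s: 4.9
position: [0.4715, 0.2227, 0.0633]
tcp_rot: [[0.009, 1.0, 0.002], [1.0, -0.009, 0.0], [0.0, 0.002, -1.0]]
force: [-0.0, -0.4, -1.1]
opening: 0.082
grasp_force: 30.0
```

```bash
python3 - <<'E'
from h import *
s=read_state();c=optics.capture('wrist');sd=optics.capture('side')
A=cv2.resize(c['image'][0:260,120:520],None,fx=1.5,fy=1.5)
B=cv2.resize(sd['image'][100:200,220:360],(800-600+0,143))
A=np.hstack([A,np.zeros((390,200,3),np.uint8)]);A[:143,600:]=B
cv2.imwrite('pics/w3.png',A);print(s['time_s'],s['position'],s['force'],s['moment'])
E
```

```text
4.9 [0.4715 0.2227 0.0633] [-0.0007 -0.4046 -1.0907] [-0.1008  0.1215  0.0574]
```

View pics/w3.png

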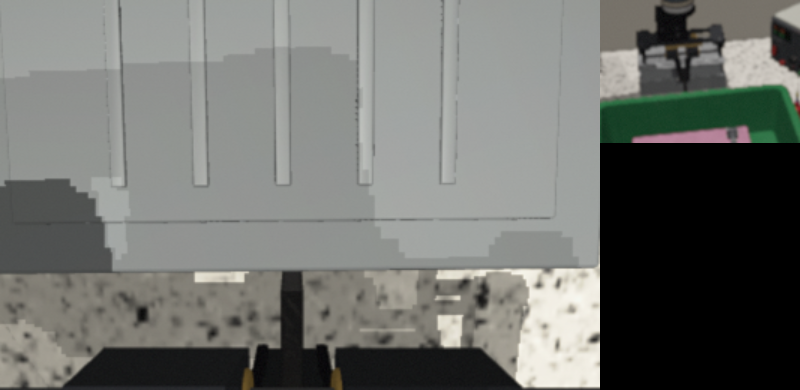

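The lid has lifted, with its edge at row 270 and the spudger under it at (291,290). Continuing the arc.

Request:
send_rows(
  commands=[
    [0,0,0,0.08,0,-0.4,0],
    [0,0,0,0.19,0,-0.79,0],
    [0,0,0,0.35,0,-1.17,0],
    [0,0,0,0.53,0,-1.53,0],
    [0,0,0,0.75,0,-1.87,0],
    [0,0,0,0.98,0,-2.2,0],
    [0,0,0,1.26,0,-2.5,0],
    [0,0,0,1.55,0,-2.78,0],
    [0,0,0,1.88,0,-3.03,0],
    [0,0,0,2.21,0,-3.26,0],
    [0,0,0,2.58,0,-3.45,0],
    [0,0,0,2.94,0,-3.62,0],
    [0,0,0,3.33,0,-3.74,0],
    [0,0,0,3.72,0,-3.84,0],
    [0,0,0,4.12,0,-3.89,0],
    [0,0,0,4.53,0,-3.92,0],
    [0,0,0,4.85,0,-3.9,0],
    [0,0,0,5.15,0,-3.88,0],
    [0,0,0,5.25,0,-3.88,0],
    [0,0,0,5.25,0,-3.88,0],
  ],
)

```text
time_s: 6.67
position: [0.4723, 0.3813, 0.1775]
tcp_rot: [[0.008, 1.0, 0.0], [1.0, -0.008, 0.001], [0.001, 0.0, -1.0]]
force: [-0.4, -0.1, -0.4]
opening: 0.082
grasp_force: 30.0
```

```bash
python3 - <<'E'
from h import *
s=read_state();c=optics.capture('wrist');sd=optics.capture('side');t=optics.capture('top')
cv2.imwrite('pics/s4.png',sd['image']);cv2.imwrite('pics/t4.png',t['image'])
print(s['time_s'],s['position'],s['force'],s['opening'])
E
```

```text
6.6667 [0.4723 0.3813 0.1775] [-0.3609 -0.1359 -0.3521] 0.0823717567722239
```

Request:
send_rows(
  commands=[
    [0,0,0,-1.2,0,0,0],
    [0,0,0,-2.4,0,0,0],
    [0,0,0,-3.6,0.3,0,0],
    [0,0,0.3,-4.6,1.0,0,0],
    [0,0,0.8,-5.4,2.1,0,0],
    [0,0,1.38,-5.8,3.3,0.3,0],
    [0,0,1.38,-5.8,4.5,1.0,0],
    [0,0,1.38,-5.8,4.84,2.0,0],
    [0,0,1.38,-5.8,4.84,3.2,0],
    [0,0,1.38,-5.8,4.84,4.3,0],
    [0,0,1.38,-5.8,4.84,5.1,0],
    [0,0,1.38,-5.8,4.84,5.55,0],
    [0,0,1.38,-5.8,4.84,5.72,0],
    [0,0,1.38,-5.8,4.84,5.78,0],
    [0,0,1.38,-5.8,4.84,5.8,0],
    [0,0,1.38,-5.8,4.84,5.8,0],
  ],
)

```text
time_s: 8.15
position: [0.6173, 0.2052, 0.0056]
tcp_rot: [[0.129, 0.992, 0.003], [0.992, -0.129, 0.0], [0.001, 0.003, -1.0]]
force: [0.7, -0.2, 0.0]
opening: 0.086
grasp_force: 30.0
```

Request:
send_rows(
  commands=[
    [0,0,0,0,0,0.04,0],
    [0,0,0,0,0,0.07,0],
    [0,0,0,0,0,0.07,0],
  ],
)

```text
time_s: 8.4
position: [0.6163, 0.2051, 0.0026]
tcp_rot: [[0.129, 0.992, 0.001], [0.992, -0.129, 0.0], [0.0, 0.001, -1.0]]
force: [0.2, 0.2, 0.2]
opening: 0.081
grasp_force: 30.0
```

Request:
send_rows(
  commands=[
    [0,0,0,0,0,0,0.3],
    [0,0,0,0,0,0,0.5],
    [0,0,0,0,0,0,0.5],
    [0,0,0,0,0,-0.4,0.5],
    [0,0,0,0,0,-1.5,0.5],
    [0,0,0,0,0,-2.8,0.5],
    [0,0,0,0,0,-4.2,0.5],
    [0,0,0,0,0,-5.6,0.5],
    [0,0,0,0,0,-7.0,0.5],
    [0,0,0,0,0,-8.0,0.5],
    [0,0,0,0,0,-8.0,0.5],
  ],
)

```text
time_s: 9.32
position: [0.6204, 0.2059, 0.2516]
tcp_rot: [[0.128, 0.992, 0.017], [0.992, -0.128, 0.003], [0.005, 0.017, -1.0]]
force: [1.1, 0.7, 0.5]
opening: 0.501
grasp_force: 0.0
```

```bash
python3 - <<'E'
from h import *
s=read_state();print(s['time_s'],s['position'],s['opening'])
print(delta([.53,-.13,.24],yaw(90)))
E
```

```text
9.3167 [0.6204 0.2059 0.2516] 0.5013829987063056
[  0.1937  -0.0439  -1.4751 -11.4922  -1.556    0.3057]
```

Request:
send_rows(
  commands=[
    [0,0,-1.47,-10.5,-1.55,0.3,0.5],
    [0,0,-1.47,-10.5,-1.55,0.3,0.5],
    [0,0,-1.47,-10.5,-1.55,0.3,0.5],
    [0,0,-1.47,-10.5,-1.55,0.3,0.5],
    [0,0,-1.47,-10.5,-1.55,0.3,0.5],
    [0,0,-1.47,-10.5,-1.55,0.3,0.5],
    [0,0,-1.47,-10.5,-1.55,0.3,0.5],
    [0,0,-1.47,-10.5,-1.55,0.3,0.5],
    [0,0,-1.47,-10.5,-1.55,0.3,0.5],
    [0,0,-1.47,-10.5,-1.55,0.3,0.5],
    [0,0,-1.47,-10.5,-1.55,0.3,0.5],
  ],
)

```text
time_s: 10.23
position: [0.5291, -0.1009, 0.2329]
tcp_rot: [[0.001, 1.0, 0.0], [1.0, -0.001, 0.001], [0.001, 0.0, -1.0]]
force: [-0.3, 1.2, -0.4]
opening: 0.503
grasp_force: 0.0
```

```bash
python3 - <<'E'
from h import *
import pickle
s=read_state();c=optics.capture('wrist');t=optics.capture('top');print(s['time_s'],s['position'])
pickle.dump((s,c,t),open('w5.pkl','wb'))
# wrist rows 0-240 x 1.25 -> 800x300 ; below: top view box crop, 3.75x (195..275 ,185..265)
A=cv2.resize(c['image'][0:240],None,fx=1.25,fy=1.25,interpolation=cv2.INTER_CUBIC)
B=cv2.resize(t['image'][190:265,200:300],None,fx=4,fy=4,interpolation=cv2.INTER_CUBIC)
D=cv2.resize(t['image'][215:265,385:435],None,fx=6,fy=6,interpolation=cv2.INTER_CUBIC)
L=np.zeros((300,800,3),np.uint8);L[:,:400]=B;L[:300,450:750]=D
cv2.imwrite('pics/w5.png',np.vstack([A,L]))
E
```

```text
10.2333 [ 0.5291 -0.1009  0.2329]
```

View pics/w5.png

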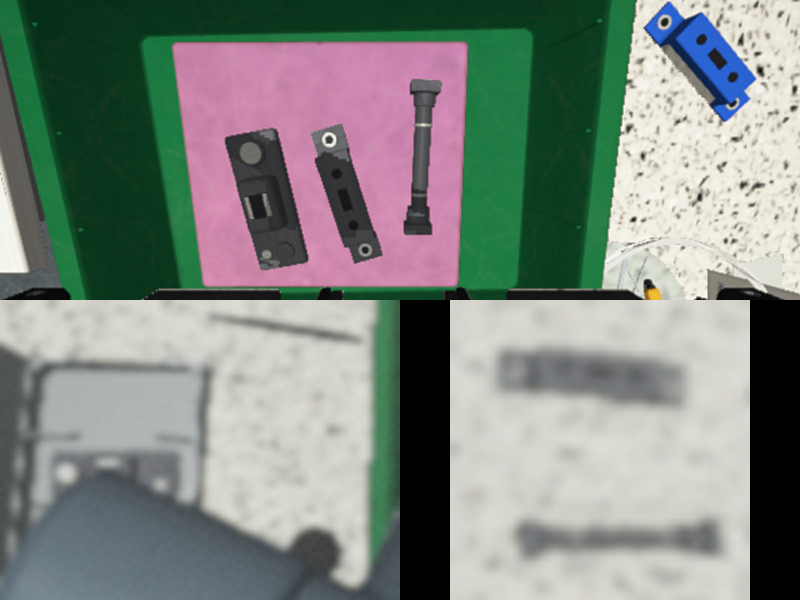

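The middle bay holds the cover (dials at bottom left), and the right-hand bench pair is a bracket and a shaft. So the bracket and shaft are what is missing. In the wrist view the bracket's ear holes are at (329,139) and (365,250). The shaft's flange ends are at (426,86) and (418,227), and the cover stays as the spare.

```bash
python3 - <<'E'
from h import *
import pickle
s,c,t=pickle.load(open('w5.pkl','rb'))
f=lambda p:((p[0]+.5)/1.25-.5,(p[1]+.5)/1.25-.5)
P=lambda p,z:at(c,f(p),z,s)
def rep(n,a,b):
    u=a-b;m=(a+b)/2;ang=np.degrees(np.arctan2(u[1],u[0]));print(n,m,np.linalg.norm(u),ang);return m,ang
rep('shaft flangeends top',P((426,80),.067),P((418,236),.067))
rep('shaft bar',P((424,125),.062),P((419.5,190),.062))
m,a=rep('brk holes',P((329,139),.046),P((365,250),.046))
rep('brk bridge holes top',P((337,173),.067),P((353.5,225),.067))
print(s['joint_positions'])
E
```

```text
shaft flangeends top [ 0.552 -0.044  0.067] 0.12215104687918506 88.00395446302694
shaft bar [ 0.5522 -0.0413  0.062 ] 0.05157734725131386 86.94029969024436
brk holes [ 0.4892 -0.0744  0.046 ] 0.10080616881150206 106.42350487286821
brk bridge holes top [ 0.4897 -0.0742  0.067 ] 0.04449541401433873 105.94419527834859
[-22.7126  22.8438  93.8155   0.044   63.3546 -22.6624]
```

Request:
send_rows(
  commands=[
    [0,0,0.2,0.8,0.3,0.6,0.45],
    [0,0,0.5,1.9,0.76,1.3,0.45],
    [0,0,0.5,1.9,0.76,2.4,0.45],
    [0,0,0.5,1.9,0.76,3.6,0.45],
    [0,0,0.5,1.9,0.76,4.8,0.45],
    [0,0,0.5,1.9,0.76,5.6,0.45],
    [0,0,0.5,1.9,0.76,6.05,0.45],
    [0,0,0.5,1.9,0.76,6.2,0.45],
    [0,0,0.5,1.9,0.76,6.23,0.45],
    [0,0,0.5,1.9,0.76,6.23,0.0],
    [0,0,0.5,1.9,0.76,6.23,0.0],
    [0,0,0.5,1.9,0.76,6.23,0.0],
    [0,0,0.5,1.9,0.76,6.23,0.0],
    [0,0,0.5,1.9,0.76,6.23,0.0],
    [0,0,0.5,1.9,0.76,6.23,0.0],
  ],
)

```text
time_s: 11.58
position: [0.5525, -0.0446, 0.0467]
tcp_rot: [[0.044, 0.999, 0.001], [0.999, -0.044, -0.0], [-0.0, 0.001, -1.0]]
force: [0.5, 0.1, 4.5]
opening: 0.15
grasp_force: 30.0
```

Request:
send_rows(
  commands=[
    [0,0,0,0,0,-0.3,0],
    [0,0,0,0,0,-1.0,0],
    [0,0,0,0,0,-2.2,0],
    [0,0,0,0,0,-3.5,0],
    [0,0,0,0,0,-4.8,0],
    [0,0,-0.2,0.8,0,-5.8,0],
    [0,0,-0.5,2.1,-0.3,-6.3,0],
    [0,0,-0.5,3.4,-0.6,-6.3,0],
    [0,0,-0.5,4.7,-0.9,-6.3,0],
    [0,0,-0.5,6.0,-1.2,-6.3,0],
    [0,0,-0.5,7.3,-1.5,-6.3,0],
    [0,0,-0.5,8.5,-1.5,-6.3,0],
    [0,0,-0.5,9.2,-1.5,-6.3,0],
    [0,0,-0.5,9.44,-1.5,-6.3,0],
    [0,0,-0.5,9.44,-1.5,-6.3,0],
  ],
)

```text
time_s: 12.83
position: [0.5191, 0.242, 0.235]
tcp_rot: [[-0.002, 1.0, 0.0], [1.0, 0.002, -0.0], [-0.0, 0.0, -1.0]]
force: [-0.1, -0.4, -0.5]
opening: 0.146
grasp_force: 30.0
```

```bash
python3 - <<'E'
from h import *
import pickle
s=read_state();c=optics.capture('wrist');t=optics.capture('top');sd=optics.capture('side');print(s['time_s'],s['position'],s['opening'],s['grasp_force'],s['force'])
pickle.dump((s,c,t,sd),open('w6.pkl','wb'))
A=cv2.resize(c['image'][0:250],None,fx=1.25,fy=1.25,interpolation=cv2.INTER_CUBIC)
B=cv2.resize(sd['image'][90:190,225:345],None,fx=2.8,fy=2.8,interpolation=cv2.INTER_CUBIC)
D=cv2.resize(t['image'][190:265,190:290],None,fx=3.7,fy=3.7,interpolation=cv2.INTER_CUBIC)
L=np.zeros((285,800,3),np.uint8);L[:280,:336]=B[:285];L[:277,400:770]=D[:285]
cv2.imwrite('pics/w6.png',np.vstack([A,L]))
E
```

```text
12.8333 [0.5191 0.242  0.235 ] 0.1463035772533178 29.998134076595306 [-0.0617 -0.4365 -0.5195]Traceback (most recent call last):
  File "<stdin>", line 8, in <module>
ValueError: could not broadcast input array from shape (278,370,3) into shape (277,370,3)
```

```bash
python3 - <<'E'
from h import *
import pickle
s,c,t,sd=pickle.load(open('w6.pkl','rb'))
A=cv2.resize(c['image'][0:250],(800,312),interpolation=cv2.INTER_CUBIC)
B=cv2.resize(sd['image'][90:190,225:345],(336,280),interpolation=cv2.INTER_CUBIC)
D=cv2.resize(t['image'][190:265,190:290],(372,280),interpolation=cv2.INTER_CUBIC)
L=np.zeros((280,800,3),np.uint8);L[:,:336]=B;L[:,400:772]=D
cv2.imwrite('pics/w6.png',np.vstack([A,L]))
E
```

View pics/w6.png

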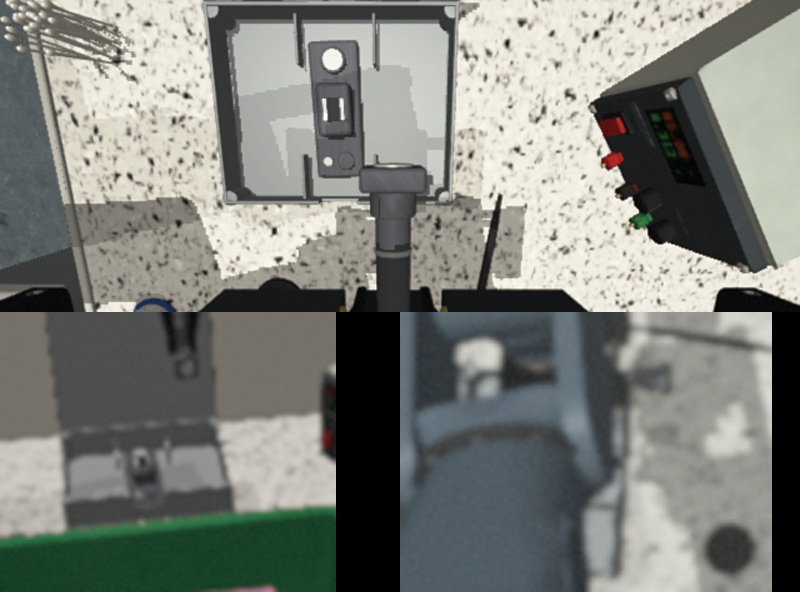

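The box is open. The rim corners are at (228,198), (453,198), (207,5) and (460,8). The cover's base runs from (310,42)–(353,40) to (319,177)–(364,175). The shaft is held straight, and the side view shows the lid standing upright.

```bash
python3 - <<'E'
from h import *
import pickle
s,c,t,sd=pickle.load(open('w6.pkl','rb'))
f=lambda p:((p[0]+.5)/1.25-.5,(p[1]+.5)/1.248-.5)
P=lambda p,z:at(c,f(p),z,s)
for p in [(228,198),(453,198),(207,5),(460,8)]:print('rim',P(p,.04))
for p in [(310,42),(353,40),(319,177),(364,175)]:print('cov',P(p,.012))
for p in [(299,65),(307,160),(376,65)]:print('div',P(p,.024))
print('flange end',P((392,176),.235+.008))
g=lambda p:((p[0]+.5)/2.8-.5+225,(p[1]-312+.5)/2.8-.5+90)
# predicted lid top edge corners in side for angles
for th in (90,95,98,103):
    a=np.radians(th)
    for x in (.572,.368): print(th,proj(sd,[x,.421-.162*np.cos(a),.04+.162*np.sin(a)]))
print('hinge pred',proj(sd,[.368,.421,.04]),'seen',g((62,432)),proj(sd,[.572,.421,.04]),g((218,422)))
i=sd['image'][40:130,225:330];print(i[::6,[18,30,60,75]].mean(2).astype(int).T)
E
```

```text
rim [0.3712 0.2653 0.04  ]
rim [0.5724 0.2658 0.04  ]
rim [0.3704 0.4191 0.04  ]
rim [0.5717 0.4175 0.04  ]
cov [0.4457 0.3987 0.012 ]
cov [0.4834 0.4004 0.012 ]
cov [0.4483 0.2819 0.012 ]
cov [0.4911 0.2839 0.012 ]
div [0.4375 0.378  0.024 ]
div [0.4402 0.2981 0.024 ]
div [0.5038 0.3782 0.024 ]
flange end [0.5183 0.3006 0.243 ]
90 [300.4263  86.3161]
90 [240.5893  90.9255]
95 [299.9743  84.7336]
95 [240.5678  89.2868]
98 [299.715   83.9597]
98 [240.5769  88.481 ]
103 [299.3049  82.9645]
103 [240.6277  87.4361]
hinge pred [246.2269 132.5118] seen (246.82142857142858, 132.53571428571428) [302.2982 127.6336] (302.5357142857143, 128.96428571428572)
[[111 110 111 111 111 110 112 111 112  78  80  88  94 104 113]
 [111 112 110 112 111  76  86 111  86  78  77  78  79  78  78]
 [ 66  97   8  14  16  15  71  42  29  14  31  76  77  79  78]
 [111  95 111 111  54  40  53  20 103  77  89  87  74  77  77]]
```

Request:
send_rows(
  commands=[
    [0,0,0,1.0,0.2,0,0],
    [0,0,0,2.2,0.58,0.3,0],
    [0,0,0,3.03,0.58,1.2,0],
    [0,0,0,3.03,0.58,2.4,0],
    [0,0,0,3.03,0.58,3.6,0],
    [0,0,0,3.03,0.58,4.8,0],
    [0,0,0,3.03,0.58,5.6,0],
    [0,0,0,3.03,0.58,5.83,0],
    [0,0,0,3.03,0.58,5.83,0],
  ],
)

```text
time_s: 13.73
position: [0.5361, 0.3291, 0.0577]
tcp_rot: [[0.003, 1.0, -0.005], [1.0, -0.003, -0.002], [-0.002, -0.005, -1.0]]
force: [-1.0, -0.6, -1.3]
opening: 0.148
grasp_force: 30.0
```

Request:
send_rows(
  commands=[
    [0,0,0,0,0,0.5,0],
    [0,0,0,0,0,1.0,0],
    [0,0,0,0,0,1.4,0],
    [0,0,0,0,0,1.65,0],
    [0,0,0,0,0,1.74,0],
    [0,0,0,0,0,1.76,0],
    [0,0,0,0,0,1.76,0],
    [0,0,0,0,0,1.76,0],
  ],
)

```text
time_s: 14.4
position: [0.5378, 0.3316, 0.008]
tcp_rot: [[0.001, 1.0, 0.002], [1.0, -0.001, 0.001], [0.001, 0.002, -1.0]]
force: [0.0, 0.3, -1.0]
opening: 0.153
grasp_force: 30.0
```

Request:
send_rows(
  commands=[
    [0,0,0,0,0,0.03,0],
    [0,0,0,0,0,0.06,0],
    [0,0,0,0,0,0.06,0],
    [0,0,0,0,0,0.06,0],
  ],
)

```text
time_s: 14.73
position: [0.5376, 0.3316, 0.0061]
tcp_rot: [[0.001, 1.0, 0.001], [1.0, -0.001, 0.0], [0.0, 0.001, -1.0]]
force: [-0.8, -0.3, 4.7]
opening: 0.15
grasp_force: 30.0
```

Request:
send_rows(
  commands=[
    [0,0,0,0,0,0,0.26],
    [0,0,0,0,0,0,0.26],
    [0,0,0,0,0,0,0.26],
    [0,0,0,0,0,-0.4,0.26],
    [0,0,0,0,0,-1.4,0.26],
    [0,0,0,0,0,-2.7,0.26],
    [0,0,0,0,0,-4.0,0.26],
    [0,0,0,-0.5,0,-5.2,0.26],
    [0,0,-0.5,-1.6,-0.2,-6.2,0.26],
    [0,0,-1.5,-2.9,-0.5,-6.2,0.5],
    [0,0,-2.5,-4.2,-0.8,-6.2,0.5],
    [0,0,-3.24,-5.5,-1.1,-6.2,0.5],
    [0,0,-3.24,-6.8,-1.4,-6.2,0.5],
    [0,0,-3.24,-8.1,-1.61,-6.2,0.5],
    [0,0,-3.24,-9.4,-1.61,-6.2,0.5],
    [0,0,-3.24,-10.7,-1.61,-6.2,0.5],
    [0,0,-3.24,-12.0,-1.61,-6.2,0.5],
    [0,0,-3.24,-13.0,-1.61,-6.2,0.5],
    [0,0,-3.24,-13.52,-1.61,-6.2,0.5],
    [0,0,-3.24,-13.52,-1.61,-6.2,0.5],
  ],
)

```text
time_s: 16.4
position: [0.4893, -0.0778, 0.1922]
tcp_rot: [[-0.274, 0.962, 0.002], [0.962, 0.274, -0.002], [-0.002, 0.001, -1.0]]
force: [0.0, 0.2, -0.1]
opening: 0.501
grasp_force: 0.0
```

```bash
python3 - <<'E'
from h import *
import pickle
s=read_state();c=optics.capture('top');pickle.dump(c,open('t7.pkl','wb'))
print(s['time_s'],s['position'],s['opening'],s['force'],s['joint_positions'])
print(delta([.4893,-.0743,.048],yaw(106.2)))
E
```

```text
16.4 [ 0.4893 -0.0778  0.1922] 0.5006930208253935 [ 0.0396  0.2192 -0.0689] [-21.9548  22.7626 102.3853  -0.0631  54.7045 -37.8169]
[ 0.0101  0.0055 -0.0495  0.0444  0.028   4.7985]
```

Request:
send_rows(
  commands=[
    [0,0,0,0.05,0.03,1.2,0.42],
    [0,0,0,0.05,0.03,2.4,0.42],
    [0,0,0,0.05,0.03,3.5,0.42],
    [0,0,0,0.05,0.03,4.3,0.42],
    [0,0,0,0.05,0.03,4.65,0.42],
    [0,0,0,0.05,0.03,4.74,0.42],
    [0,0,0,0.05,0.03,4.74,0.42],
    [0,0,0,0.05,0.03,4.74,0.0],
    [0,0,0,0.05,0.03,4.74,0.0],
    [0,0,0,0.05,0.03,4.74,0.0],
    [0,0,0,0.05,0.03,4.74,0.0],
    [0,0,0,0.05,0.03,4.74,0.0],
  ],
)

```text
time_s: 17.45
position: [0.4898, -0.0725, 0.0503]
tcp_rot: [[-0.278, 0.961, 0.002], [0.961, 0.278, -0.0], [-0.001, 0.002, -1.0]]
force: [1.3, 2.8, 6.1]
opening: 0.318
grasp_force: 30.0
```

Request:
send_rows(
  commands=[
    [0,0,0,0,0,-0.3,0],
    [0,0,0,0,0,-1.0,0],
    [0,0,0,0,0,-2.2,0],
    [0,0,0,0,0,-3.4,0],
    [0,0,0.3,0.5,0,-4.4,0],
    [0,0,1.0,1.7,0.1,-4.8,0],
    [0,0,2.0,3.0,0.2,-4.8,0],
    [0,0,3.0,4.3,0.3,-4.8,0],
    [0,0,3.24,5.6,0.4,-4.8,0],
    [0,0,3.24,6.9,0.5,-4.8,0],
    [0,0,3.24,8.2,0.6,-4.8,0],
    [0,0,3.24,9.5,0.75,-4.8,0],
    [0,0,3.24,10.8,0.9,-4.8,0],
    [0,0,3.24,12.1,1.0,-4.8,0],
    [0,0,3.24,13.2,1.13,-4.8,0],
    [0,0,3.24,13.7,1.13,-4.8,0],
    [0,0,3.24,13.7,1.13,-4.8,0],
    [0,0,3.24,13.7,1.13,-4.8,0],
  ],
)

```text
time_s: 18.95
position: [0.4065, 0.3318, 0.1934]
tcp_rot: [[-0.002, 1.0, -0.0], [1.0, 0.002, -0.001], [-0.001, -0.0, -1.0]]
force: [-0.6, -0.1, -1.3]
opening: 0.318
grasp_force: 30.0
```

```bash
python3 - <<'E'
from h import *
s=read_state();print(s['time_s'],s['position'],s['opening'],s['force'])
print(delta([.408,.332,.06],yaw(90)),delta([.408,.332,.0095],yaw(90)))
E
```

```text
18.95 [0.4065 0.3318 0.1934] 0.3182666859127669 [-0.6048 -0.1408 -1.3082]
[-0.0009  0.0101  0.0194  0.0095  0.0503  4.4456] [-0.0009  0.0101  0.0194  0.011   0.0505  6.1289]
```

Request:
send_rows(
  commands=[
    [0,0,0,0,0.05,1.2,0],
    [0,0,0,0,0.05,2.4,0],
    [0,0,0,0,0.05,3.6,0],
    [0,0,0,0,0.05,4.4,0],
    [0,0,0,0,0.05,5.0,0],
    [0,0,0,0,0.05,5.5,0],
    [0,0,0,0,0.05,5.85,0],
    [0,0,0,0,0.05,6.03,0],
    [0,0,0,0,0.05,6.09,0],
    [0,0,0,0,0.05,6.09,0],
    [0,0,0,0,0.05,6.09,0],
  ],
)

```text
time_s: 19.87
position: [0.4094, 0.3317, 0.0113]
tcp_rot: [[0.001, 1.0, 0.001], [1.0, -0.001, 0.001], [0.001, 0.001, -1.0]]
force: [-0.4, -0.1, -0.5]
opening: 0.321
grasp_force: 30.0
```

Request:
send_rows(
  commands=[
    [0,0,0,0,-0.03,0.03,0],
    [0,0,0,0,-0.03,0.06,0],
    [0,0,0,0,-0.03,0.06,0],
    [0,0,0,0,-0.03,0.06,0],
  ],
)

```text
time_s: 20.2
position: [0.4081, 0.332, 0.0097]
tcp_rot: [[0.0, 1.0, 0.001], [1.0, -0.0, 0.001], [0.001, 0.001, -1.0]]
force: [-1.3, -0.7, 5.7]
opening: 0.32
grasp_force: 30.0
```

Request:
send_rows(
  commands=[
    [0,0,0,0,0,0,0.38],
    [0,0,0,0,0,0,0.38],
    [0,0,0,0,0,0,0.38],
    [0,0,0,0,0,-0.3,0.38],
    [0,0,0,0,0,-1.0,0.38],
    [0,0,0,0,0,-2.2,0.38],
    [0,0,0,0,0,-3.5,0.38],
    [0,0,0,0,0,-4.8,0.38],
    [0,0,0,-0.8,0.4,-6.0,0.38],
    [0,0,0,-2.0,1.0,-7.2,0.38],
    [0,0,0,-3.2,1.9,-7.5,0.38],
    [0,0,0,-3.6,2.0,-7.5,0.38],
    [0,0,0,-3.6,2.0,-7.5,0.38],
  ],
)

```text
time_s: 21.28
position: [0.4717, 0.2201, 0.2366]
tcp_rot: [[0.005, 1.0, 0.007], [1.0, -0.005, -0.001], [-0.001, 0.007, -1.0]]
force: [-0.2, 0.4, -0.6]
opening: 0.379
grasp_force: 0.0
```

```bash
python3 - <<'E'
from h import *
s=read_state();c=optics.capture('wrist');t=optics.capture('top');sd=optics.capture('side');print(s['time_s'],s['position'],s['force'])
A=cv2.resize(c['image'][0:250],(800,312),interpolation=cv2.INTER_CUBIC)
B=cv2.resize(sd['image'][70:170,215:335],(336,280),interpolation=cv2.INTER_CUBIC)
D=cv2.resize(t['image'][180:280,250:410],(448,280),interpolation=cv2.INTER_CUBIC)
cv2.imwrite('pics/w8.png',np.vstack([A,np.hstack([B,np.zeros((280,16,3),np.uint8),D])]))
E
```

```text
21.2833 [0.4717 0.2201 0.2366] [-0.2488  0.3519 -0.575 ]
```

View pics/w8.png

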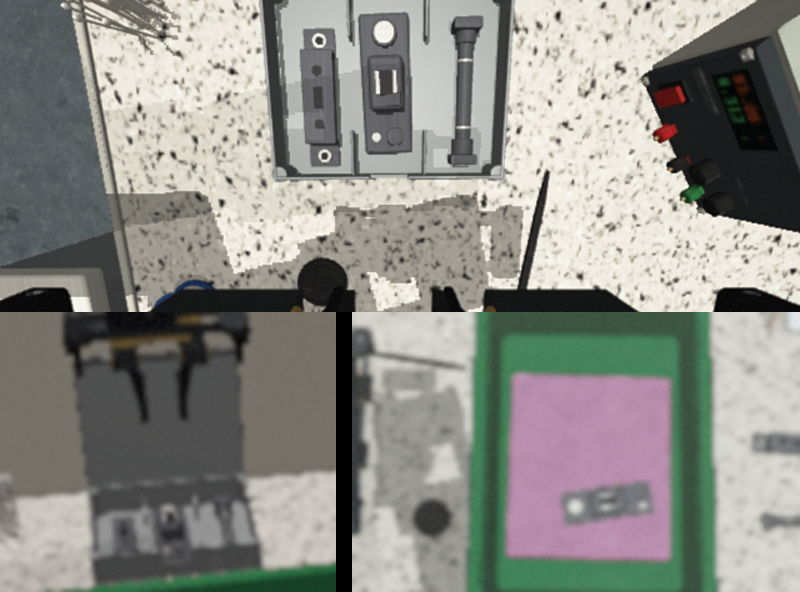

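The bracket at (320,95), cover at (388,85) and shaft at (465,90) each lie flat in their own bay. The lid stands open, the spudger lies clear at (535,230), the spare cover is still in the crate, and the lens cap has not moved.

```bash
python3 -c "
from rig import bot
print(bot.hand_in())"
```

```text
the job is handed in; nothing more can be done
None
```

I pried the lid open with the spudger and left it standing, laid the spudger down clear of the box, added the bracket and shaft beside the cover already in there, left the spare cover in the crate, and handed the job in at about 21 s.

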